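# Reset the squat scent diffuser's vent ring

### The arm

A 6-joint arm with a two-finger parallel gripper is mounted at the origin on the work surface. World frame = base frame: x ahead of the robot, y to its left, z up, the work surface at z = 0. Lengths are in m, angles in rad, forces in N, time in s.
With the tool pointing down it reaches from about 0.3 to 0.825 m from the base axis. Payload 5.4 kg.
Tool frame: the origin (TCP) lies at the very end of the fingers, on their centre line; the grasp point (between the pads) lies 19 mm behind it; z points along the fingers, y is the line along which they close (so a half turn about z gives the same grasp; the last joint's range is limited). The gripper opens to 92 mm and grips with 3 to 60 N. Pads are 20 mm wide; open, the fingers measure 128 mm over their backs; the gripper's body (75 mm by 189 mm) begins 69 mm behind the grasp point.
Start: joints at [1.075, 0.158, 1.597, -0, 1.386, -0.21], TCP at [0.162, 0.552, 0.181] pointing down, gripper open.
Joint ranges: [-2.91, 2.91], [-0.94, 2.29], [0.18, 2.7], [-1.29, 4.43], [0.17, 2.64], [-3, 3]. Speed limits (rad/s): [2.57, 2.57, 3.14, 3.14, 3.14, 3.14].

### API

Orientations are given as a rotation vector (axis times angle).
In Python, from workcell import bot gives the robot as it stands. Calls block until the motion is done:
- bot.goto(position, orientation): joint-space move of the TCP to a pose.
- bot.line_to(position, rot=None, max_speed=0.15): straight line of the TCP; rot=None keeps the orientation; max_speed is the mean speed in m/s.
- bot.set_joints(angles): joint-space move.
- bot.set_gripper(opening, newtons=None): opening from 0.0 (shut) to 1.0 (fully open); newtons is the grip in N (None keeps the last); returns when the fingers have stopped.
- bot.hold(seconds).
- bot.inverse_kinematics(position, orientation): joint angles nearest the present ones, or None.
- bot.read_camera(name): name is "scene" or "top" or "wrist"; returns a dict with "pixels" (384x512x3 uint8, blue, green, red), "fx", "fy", "cx", "cy" (pixels), "k1" (the pictures are not rectified: a ray, as slopes to the right and down, at radius r is drawn at 1 + k1 r^2 times it, then the intrinsics apply), "R" (3x3) and "t" (3): a world point X has camera coordinates R X + t. Camera axes: x right, y down, z forward; pixel columns grow to the right and rows downward; lengths in m; the calibration is good to about 2 mm. A picture is of the moment at which its call begins. There is no depth.
A pose or a line that the arm cannot do raises bot.MotionError and nothing moves.
- bot.job_done(): hands the job in; it is judged then, once.
Readings, each from a call of its own:
- bot.current_clock(): time.
- bot.current_joints(): joint angles.
- bot.current_joint_vel(): joint speeds.
- bot.current_effort(): joint torques, N m.
- bot.current_ee_pos(): TCP position.
- bot.current_tool_rot(): TCP orientation.
- bot.current_contact_force(): force on the tool from outside, world axes, zero at the start.
- bot.current_ft_torque(): the same for the moment, N m.
- bot.current_opening(): opening from 0.0 (shut) to 1.0 (fully open).
- bot.current_grip_force(): force on a finger pad.
Only numpy, scipy, OpenCV 4.12 (cv2) and the standard library are available. Lean on these libraries where they do the work, as an engineer would, in place of code of your own. Each camera call takes 0.05 s, during which the arm holds its last target. There are 200 camera calls.

### The job

Of the two scent diffusers on the ledge, take the low squat one: turn its metal ring clockwise (seen from above) until it stops, then back it off two clicks of 20 degrees each and let go. Leave the tall slim diffuser's ring as it is set and do not knock the vase.

Things in the scene. Friction and masses are not known exactly. Their poses are not given: they have to be found in the camera images.
- squat_ring (a joint): Angle (rad) of the squat diffuser's ring: 0 at the clockwise hard stop (inner discs touch), growing anticlockwise from above to 1.7; starts at 0.3 to 1.2, so one grasp is enough. A click is 0.349 rad: no detents, ribs on the shoulder mark it, the longest at 0, four short ones following every 20 deg. Light friction (0.06 N m); stays where left. Turned on past the stop, the fingers just slip.
- ring_grip (a point): On the squat diffuser's ring axis, 66 mm above the ledge, where to grip. Ring: upright aluminium cylinder 56 mm across, 42 to 78 mm above the ledge, free all round: grip across it from above at any yaw. Below it a white ceramic body 100 mm across, 40 mm high, fixed. z up; x along the dark pointer ridge (3 mm high) on the ring's top, turns with it; in line with the longest rib at the stop.
- tall_pointer (a point): Outer end of the pointer ridge on top of the tall slim diffuser's ring, 153 mm above the ledge, 19 mm from that ring's axis. Same white ceramic and metal, but the body is 80 mm across and 116 mm high and the ring only 38 mm across. Fixed to the ledge; its ring turns easily and must keep its setting.
- vase: Empty blue glass vase, loose, 170 mm high, 84 mm across the belly, about 0.45 kg. Origin at the centre of its underside, z up. Its axis and those of the two diffusers are at least 180 mm apart; which stands left, middle or right varies.
Not all that is in view belongs to the job. What is shaped like the part that bears squat_ring but red is not meant.

How it is judged:
On the way, in this order (a step that is already met when the one before it is completed fails the run):
1. the squat diffuser's ring is turned clockwise to its stop (within 5 degrees) (value of joint squat_ring below 0.09 rad), for 0.1 s.
2. the ring is backed off two clicks (40 degrees, give or take 11) (value of joint squat_ring between 0.508 and 0.888 rad), for 0.2 s.
At the end, for the whole second after the job is handed in: The squat diffuser's ring rests 40 degrees (two clicks), give or take 11 degrees, anticlockwise from its stop, having been at the stop before; the tall diffuser's pointer is within 8 mm of where it was; the vase stands upright within 30 mm of where it was (all of step 2 and velocity of joint squat_ring between -0.05 and 0.05 rad/s and distance of tall_pointer from where it was at the start of the episode below 0.008 m and distance of vase from where it was at the start of the episode below 0.03 m and angle between vase's own z axis and vertical below 0.2 rad); the robot touches nothing.
It fails at once if the tall diffuser's ring is turned (pointer moved over 8 mm) (distance of tall_pointer from where it was at the start of the episode above 0.008 m).
It fails at once if the vase is tipped or pushed over 30 mm (angle between vase's own z axis and vertical above 0.2 rad or distance of vase from where it was at the start of the episode above 0.03 m).
It also fails if it takes over 35 s, if anything falls off the work surface, if the arm or the gripper's body presses on something with over 40 N, if the wrist force passes 120 N, or if a joint passes its speed limit or range.

## Working session

There is one attempt and no reset: what is moved stays moved. The work goes in short steps, each a Python script; the robot and the scene stay as the last script left them, time stands still between calls to the robot, and variables do not carry over. Pictures are saved under pics/ and viewed, at most 12 in all, crops included, and the job is handed in when it is done.

```bash
mkdir -p pics; ls
python3 - <<'E'
from workcell import bot
import cv2,numpy as np,pickle
d={n:bot.read_camera(n) for n in("scene","top")}
pickle.dump(d,open('d.pkl','wb'))
for n in d:
    cv2.imwrite(f'pics/{n}0.png',d[n]["pixels"]); print(n,{k:d[n][k] for k in d[n] if k!="pixels"})
E
```

```text
pics
scene {'fx': 348.39004033258175, 'fy': 348.39004033258175, 'cx': 255.37900800438362, 'cy': 193.69978530929635, 'k1': -0.08028124045210526, 'R': array([[ 0.42245379,  0.90634477,  0.00848273],
       [ 0.65995522, -0.30116787, -0.6883001 ],
       [-0.62128246,  0.29637321, -0.72537647]]), 't': array([-0.20663117, -0.27998631,  1.38258213])}
top {'fx': 379.4229442078284, 'fy': 379.4229442078284, 'cx': 259.2010260104232, 'cy': 193.83137749532693, 'k1': -0.05375236558096787, 'R': array([[ 0.01361204, -0.9998538 ,  0.01034881],
       [-0.99751913, -0.0142937 , -0.06892943],
       [ 0.06906727, -0.00938486, -0.99756786]]), 't': array([-0.06494542,  0.54043682,  1.11893849])}
```

View pics/top0.png

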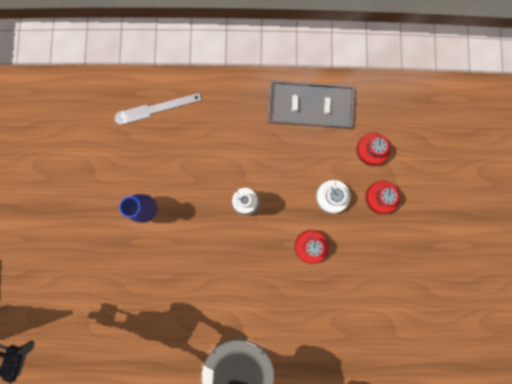

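View pics/scene0.png

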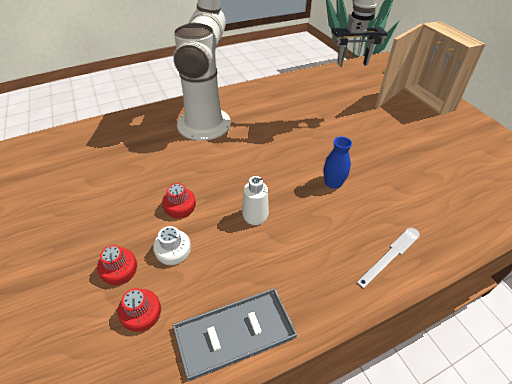

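The top view shows the white squat diffuser at (334,196), with red lookalikes around it. The tall one is at (245,201) and the vase at (138,208).

```bash
cat > h.py <<'E'
import numpy as np,cv2
def ray(c,px):
    K=np.array([[c['fx'],0,c['cx']],[0,c['fy'],c['cy']],[0,0,1]])
    u=cv2.undistortPoints(np.array([[px]],float),K,np.array([c['k1'],0,0,0.]))[0,0]
    d=c['R'].T@np.array([u[0],u[1],1]); return -c['R'].T@c['t'],d/np.linalg.norm(d)
def plane(c,px,z):
    o,d=ray(c,px); return o+d*(z-o[2])/d[2]
def tri(r1,r2):
    A=np.c_[r1[1],-r2[1]]; s=np.linalg.lstsq(A,r2[0]-r1[0],rcond=None)[0]
    p,q=r1[0]+s[0]*r1[1],r2[0]+s[1]*r2[1]; return (p+q)/2,np.linalg.norm(p-q)
def blob(img,m,px,rad):
    n,l,s,c=cv2.connectedComponentsWithStats(m.astype(np.uint8))
    k=[i for i in range(1,n) if s[i,4]>25 and np.hypot(*(c[i]-px))<rad]
    return [(c[i].round(1),s[i].tolist()) for i in k]
E
python3 - <<'E'
import pickle; from h import *
d=pickle.load(open('d.pkl','rb'))
for n,ps in(("top",[(334,196),(245,201)]),("scene",[(171,245),(256,203)])):
    im=d[n]["pixels"]; h=cv2.cvtColor(im,cv2.COLOR_BGR2HSV); m=(h[...,1]<50)&(h[...,2]>60)
    for p in ps: print(n,p,blob(im,m,np.array(p),25))
a,b=d['top'],d['scene']
print(tri(ray(a,(336,195)),ray(b,(169,235))), plane(a,(334,196),.03),plane(a,(336,195),.078))
E
python3 - <<'E'
import pickle; from h import *
d=pickle.load(open('d.pkl','rb'))
a=cv2.resize(d['top']['pixels'][160:235,290:390],None,fx=5,fy=5,interpolation=2)
b=cv2.resize(d['scene']['pixels'][215:275,145:200],None,fx=6,fy=6,interpolation=2)[:360]
b=cv2.copyMakeBorder(b,0,375-b.shape[0],0,0,0)[:375,:300]
cv2.imwrite('pics/crop1.png',np.hstack([a,b]))
E
```

```text
top (334, 196) [(array([333. , 196.1]), [316, 180, 34, 33, 896])]
top (245, 201) [(array([244.9, 201. ]), [232, 188, 27, 27, 552])]
scene (171, 245) [(array([171.4, 245.8]), [153, 226, 38, 39, 1106])]
scene (256, 203) [(array([255.2, 201.4]), [242, 176, 27, 49, 1053])]
(array([ 0.5377691 , -0.27644375,  0.0712564 ]), np.float64(0.0022689819917393393)) [ 0.537244   -0.28035123  0.03      ] [ 0.53700307 -0.27612042  0.078     ]
```

View pics/crop1.png

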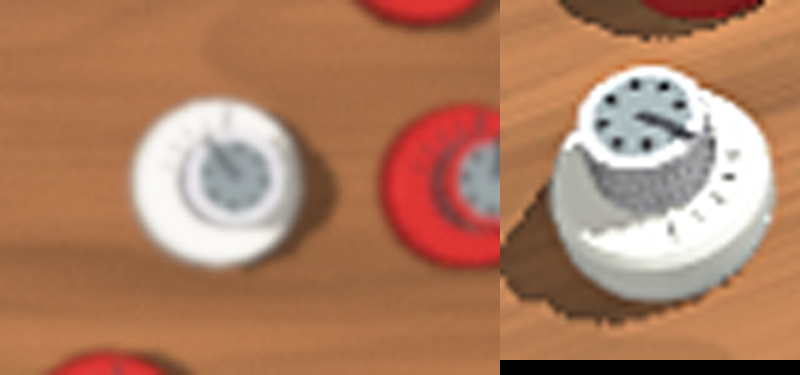

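The crop shows the squat ring's pointer at about 37° from world +x, with the longest rib near -7°, so the ring is at roughly 0.75 rad. I'll lift first so the arm clears the vase, then look from above the ring.

```bash
cat >> h.py <<'E'
from scipy.spatial.transform import Rotation as Ro
def down(psi): return (Ro.from_euler('z',psi)*Ro.from_euler('x',np.pi)).as_rotvec()
E
python3 - <<'E'
from workcell import bot; from h import *
import pickle
print(Ro.from_rotvec(bot.current_tool_rot()).as_matrix().round(2))
p=np.array(bot.current_ee_pos()); bot.line_to([p[0],p[1],.38],max_speed=.3)
for psi in np.arange(-3,3.2,.5):
    q=bot.inverse_kinematics([.537,-.277,.05],down(psi)); print(psi,None if q is None else np.round(q,2))
q=bot.inverse_kinematics([.50,-.277,.30],down(0))
print(q)
bot.goto([.50,-.277,.30],down(0))
c=bot.read_camera("wrist"); pickle.dump(c,open('w.pkl','wb')); cv2.imwrite('pics/w1.png',c['pixels'])
print({k:c[k] for k in c if k!='pixels'},-c['R'].T@c['t'],bot.current_clock(),bot.current_joints())
E
```

```text
[[-0.96  0.28 -0.  ]
 [ 0.28  0.96 -0.  ]
 [ 0.   -0.   -1.  ]]
-3.0 [-0.68  0.36  1.62 -0.    1.16 -2.39]
-2.5 [-0.68  0.36  1.62 -0.    1.16 -2.89]
-2.0 [-0.68  0.36  1.62 -0.    1.16  2.89]
-1.5 [-0.68  0.36  1.62 -0.    1.16  2.39]
-1.0 [-0.68  0.36  1.62 -0.    1.16  1.89]
-0.5 [-0.68  0.36  1.62  0.    1.16  1.39]
0.0 [-0.68  0.36  1.62 -0.    1.16  0.89]
0.5 [-0.68  0.36  1.62  0.    1.16  0.39]
1.0 [-0.68  0.36  1.62 -0.    1.16 -0.11]
1.5 [-0.68  0.36  1.62  0.    1.16 -0.61]
2.0 [-0.68  0.36  1.62  0.    1.16 -1.11]
2.5 [-0.68  0.36  1.62  0.    1.16 -1.61]
3.0 [-0.68  0.36  1.62  0.    1.16 -2.11]
[-7.17239850e-01  9.93683435e-02  1.43045998e+00 -4.44089210e-16
  1.61176433e+00  8.53556477e-01]
{'fx': 339.78731052421585, 'fy': 339.78731052421585, 'cx': 257.63922187305457, 'cy': 196.92700949803958, 'k1': -0.029430724809388728, 'R': array([[ 1.55193238e-03, -9.99998795e-01,  3.70943357e-05],
       [-9.59529460e-01, -1.47868069e-03,  2.81604383e-01],
       [-2.81603989e-01, -4.72624068e-04, -9.59530599e-01]]), 't': array([-0.27793478,  0.41335472,  0.64735955])} [ 0.5793564  -0.27701727  0.50476911] 4.1 [-7.16140012e-01  9.92296266e-02  1.43040599e+00  1.27495388e-04
  1.61181021e+00  8.53512814e-01]
```

View pics/w1.png

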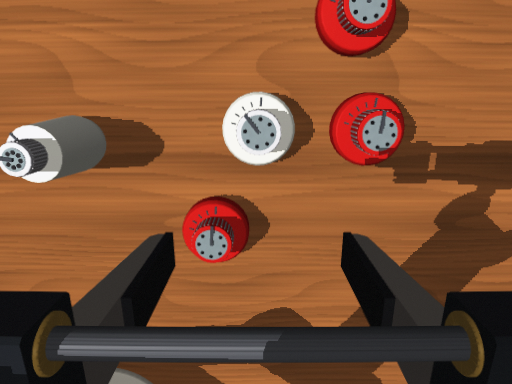

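The wrist view shows the squat ring's top at about (258,131), its pointer tip near (246,115) and the longest rib near (261,101).

```bash
cat >> h.py <<'E'
def measure(c,guess,verbose=True):
    """axis xy from ring-face disc; polar listing of dark blobs on face (z .079) and shoulder (z .040)"""
    im=c['pixels']; x,y=np.round(guess).astype(int); r=45
    x0,y0=x-r,max(y-r,0); cr=im[y0:y+r,x0:x+r]; s=8
    big=cv2.resize(cr,None,fx=s,fy=s,interpolation=cv2.INTER_CUBIC)
    h=cv2.cvtColor(big,cv2.COLOR_BGR2HSV)
    topx=lambda p:(np.array(p)+.5)/s-.5+[x0,y0]
    body=((h[...,1]<60)&(h[...,2]>60)).astype(np.uint8)
    cn=max(cv2.findContours(body,cv2.RETR_EXTERNAL,2)[0],key=cv2.contourArea)
    (bc,br)=cv2.minEnclosingCircle(cn)
    g=cv2.cvtColor(big,cv2.COLOR_BGR2GRAY)
    return big,h,g,topx,topx(bc),br/s
E
python3 - <<'E'
import pickle; from h import *
c=pickle.load(open('w.pkl','rb'))
big,h,g,topx,bc,br=measure(c,(258,129))
print(bc,br,plane(c,bc,.03),plane(c,bc,.0),plane(c,(258,131),.078))
for z in(.04,): print([np.round(plane(c,bc+np.array(v),z)[:2],4) for v in((br,0),(-br,0))])
cv2.imwrite('pics/w1c.png',big[60:640])
print(h[400,360],big[400,360])
E
```

```text
[258.33549118 128.09418869] 36.86391067504883 [ 0.5387337  -0.27805602  0.03      ] [ 0.53616681 -0.27812166  0.        ] [ 0.53928818 -0.27754256  0.078     ]
[array([ 0.5397, -0.3277]), array([ 0.5395, -0.2284])]
[ 99  29 113] [113 109 100]
```

View pics/w1c.png

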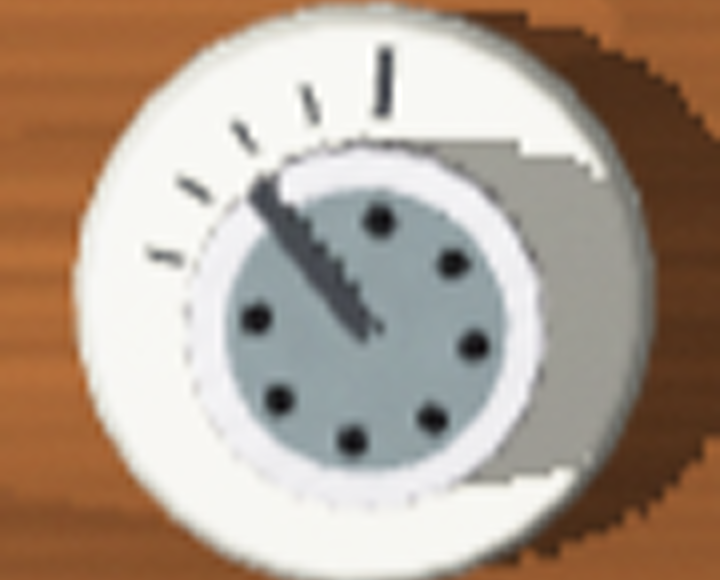

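Body width measures 99 mm against a nominal 100, and the axis is at about (0.538, -0.278). The pointer bears 36° and the 0 rib about -5°, so the ring is at about 0.72 rad. Next I'll grip and turn it to the stop.

Run:
```python
from workcell import bot; from h import *
bot.goto([.538,-.278,.14],down(0))
bot.line_to([.538,-.278,.047],max_speed=.1)
print(bot.current_clock(),bot.current_ee_pos(),bot.current_contact_force())
bot.set_gripper(0.0,15)
print(bot.current_opening(),bot.current_grip_force(),np.round(bot.current_contact_force(),1),np.round(bot.current_ft_torque(),2),bot.current_clock())
q0=np.array(bot.current_joints())
for a in np.arange(.1,.96,.085):
    q=q0.copy(); q[5]+=a; bot.set_joints(q)
    print(round(a,3),np.round(bot.current_ft_torque(),2),np.round(bot.current_contact_force(),1),bot.current_clock())
c=bot.read_camera("wrist"); cv2.imwrite('pics/w2.png',c['pixels'])
import pickle; pickle.dump((q0,c),open('g.pkl','wb'))
```

```text
5.8833 [ 0.53862897 -0.27849517  0.04789634] [-0.66692936 -0.09523036 -0.3526664 ]
0.0014820140959961798 0.0 [-0.2  0.1  0.2] [0.   0.2  0.01] 7.225
0.1 [0.01 0.15 0.02] [ 0.  -0.8  0.4] 7.475
0.185 [-0.02  0.18  0.03] [-0.1  0.3  0. ] 7.725
0.27 [-0.    0.15 -0.  ] [-0.6 -0.2 -0.8] 7.975
0.355 [ 0.05  0.14 -0.02] [0.7 0.7 0.6] 8.225
0.44 [0.02 0.07 0.04] [-0.2 -0.2  0.2] 8.475
0.525 [ 0.04  0.15 -0.04] [ 0.4 -0.   0.1] 8.725
0.61 [ 0.08  0.15 -0.03] [ 0.3 -0.4  0.4] 8.975
0.695 [ 0.08  0.13 -0.03] [ 0.   0.1 -0.4] 9.225
0.78 [ 0.03  0.14 -0.02] [-0.6  0.4  1.2] 9.475
0.865 [0.06 0.14 0.08] [-0.  -0.1 -0.5] 9.725
0.95 [0.03 0.12 0.02] [0.2 0.1 0.5] 9.975
```

View pics/w2.png

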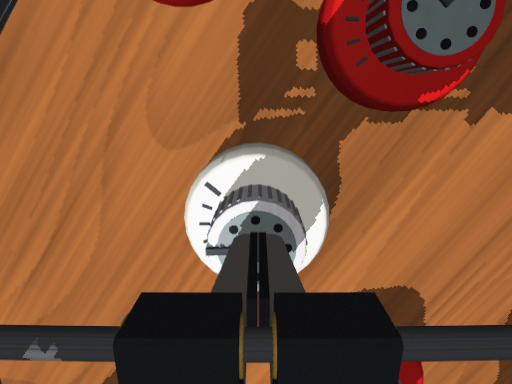

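The gripper shut completely (opening 0, grip force 0) and the ring hasn't moved: its pointer still bears about 36°. I need a side look at where the fingers really are relative to the ring.

Run:
```python
from workcell import bot; from h import *
print(bot.current_ee_pos(),bot.current_opening(),bot.current_grip_force(),bot.current_joints(),bot.current_clock())
c=bot.read_camera("scene"); w=bot.read_camera("wrist"); print(w['t'],-w['R'].T@w['t'])
a=cv2.resize(c['pixels'][150:290,90:260],None,fx=3.6,fy=3.6,interpolation=2)
def proj(X):
    v=c['R']@X+c['t']; s=v[:2]/v[2]; s=s*(1+c['k1']*s@s); return s*c['fx']+[c['cx'],c['cy']]
for z in (.047,.078): print(z,proj(np.array([.538,-.278,z])),(proj(np.array([.538,-.278,z]))-[90,150])*3.6)
cv2.imwrite('pics/s2.png',a)
```

```text
[ 0.53800851 -0.27794428  0.0469848 ] 0.00766203095180886 0.0 [-6.76186636e-01  3.69141332e-01  1.62192208e+00  3.53897195e-05
  1.15058498e+00  1.84046739e+00] 10.025
[0.27293915 0.52391546 0.41612952] [ 0.58399623 -0.34321812  0.25158834]
0.047 [169.5995592  240.67055229] [286.55841311 326.41398824]
0.078 [167.56343027 233.71665283] [279.22834899 301.37995018]
```

View pics/s2.png

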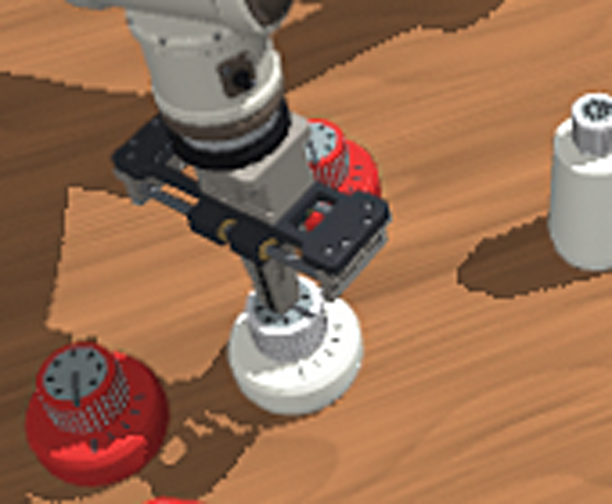

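Odd: the shut fingertips sit inside the ring's visible volume without touching anything, and the ring is unmoved. I'll lift straight up, reopen, come down again and close in small steps while watching the grip force.

Run:
```python
from workcell import bot; from h import *
for z in (.055,.07,.14):
    bot.line_to([.538,-.278,z],max_speed=.1); print(z,np.round(bot.current_contact_force(),1))
bot.set_gripper(1.0,15)
bot.goto([.538,-.278,.14],down(0))
bot.line_to([.538,-.278,.047],max_speed=.1)
for o in (.8,.7,.66,.63,.61,.59,.57,.54,.5):
    bot.set_gripper(o,15)
    f=bot.current_grip_force(); print(o,round(bot.current_opening(),3),round(f,2),np.round(bot.current_contact_force(),1),bot.current_clock())
c=bot.read_camera("wrist")["pixels"]; s=bot.read_camera("scene")["pixels"]
a=cv2.resize(s[190:290,110:230],None,fx=3.2,fy=3.2,interpolation=2); b=cv2.resize(c[110:310,130:380],None,fx=1.6,fy=1.6)
cv2.imwrite('pics/g3.png',np.hstack([a[:320],b[:320]]))
```

```text
0.055 [-0.1 -1.2 -0.4]
0.07 [ 0.1 -0.2 -1.1]
0.14 [0.3 1.1 0.5]
0.8 0.8 0.0 [0.  0.3 0.2] 15.35
0.7 0.704 0.0 [ 0.8 -0.1  0.3] 15.6917
0.66 0.656 0.0 [-0.2  0.4 -0.6] 15.9583
0.63 0.631 0.0 [ 0.1 -0.5 -0.5] 16.2083
0.61 0.608 0.0 [-0.6  0.4  0.4] 16.4417
0.59 0.591 0.0 [ 0.9  0.4 -0.5] 16.675
0.57 0.571 0.0 [-0.5  0.3 -0.3] 16.9083
0.54 0.542 0.0 [0.5 0.5 0.6] 17.1583
0.5 0.497 0.0 [-0.7 -0.5  0.3] 17.425
```

View pics/g3.png

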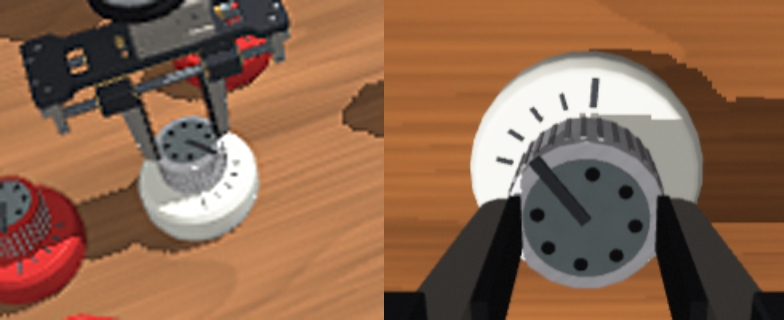

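The gripper reads 46 mm open, yet the pads still aren't touching the 56 mm ring. In the first wrist view the tips' row and spacing put them about 35 mm short of the stated TCP, so they've been hovering above the ring. I'll reopen and go lower in force-guarded steps.

Run:
```python
from workcell import bot; from h import *
import pickle
bot.set_gripper(.8,15)
ok=False
for z in (.036,.028,.021,.015,.010):
    bot.line_to([.538,-.278,z],max_speed=.06); F=np.array(bot.current_contact_force())
    print(z,np.round(F,1),bot.current_clock())
    if np.linalg.norm(F)>6: print('contact'); bot.line_to([.538,-.278,z+.004]); 
    if z<.022 or np.linalg.norm(F)>6:
        bot.set_gripper(.5,15); print(bot.current_opening(),bot.current_grip_force(),np.round(bot.current_contact_force(),1),bot.current_clock())
        if bot.current_grip_force()>5: ok=True
        break
print(ok)
c=bot.read_camera("wrist")["pixels"]; s=bot.read_camera("scene")["pixels"]
a=cv2.resize(s[190:290,110:230],None,fx=3.2,fy=3.2,interpolation=2); b=cv2.resize(c[110:310,130:380],None,fx=1.6,fy=1.6)
cv2.imwrite('pics/g4.png',np.hstack([a[:320],b[:320]]))
```

```text
0.036 [ 0.3 -0.5 -1. ] 18.4333
0.028 [-1.   0.7  0.3] 18.7167
0.021 [ 0.1  0.5 -0.7] 18.9833
0.6031153956320335 15.000421106815338 [-0.7  3.8  2.5] 19.3833
True
```

View pics/g4.png

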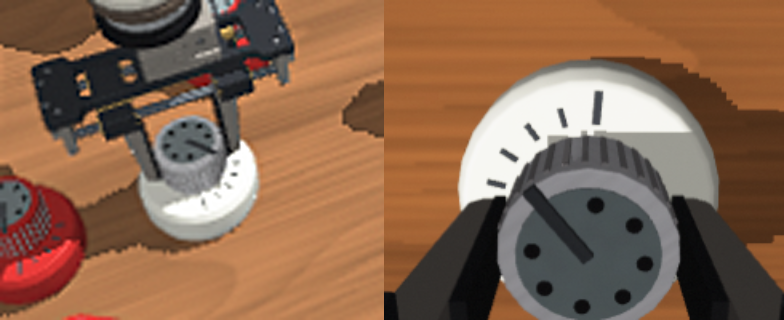

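This time it's a real grip: 55.5 mm across the ring at 15 N. Turning clockwise to the stop while watching the moment, then backing off 0.70 rad.

Run:
```python
from workcell import bot; from h import *
q0=np.array(bot.current_joints())
def turn(a):
    q=q0.copy(); q[5]+=a; bot.set_joints(q)
    print(round(a,3),np.round(bot.current_ft_torque(),2),np.round(bot.current_contact_force(),1),round(bot.current_grip_force(),1),bot.current_clock())
for a in (.3,.55,.65,.72,.78,.84): turn(a)
bot.hold(.15)
w=bot.read_camera("wrist")["pixels"]
turn(.5); turn(.84-.70); bot.hold(.3)
w2=bot.read_camera("wrist")["pixels"]
f=lambda c:cv2.resize(c[110:310,130:380],None,fx=1.6,fy=1.6)
cv2.imwrite('pics/t5.png',np.hstack([f(w),f(w2)])); print(bot.current_clock())
```

```text
0.3 [ 0.59  0.14 -0.09] [-0.3  2.9  2.2] 15.0 19.875
0.55 [ 0.66  0.17 -0.06] [0.6 3.9 2.7] 15.0 20.225
0.65 [ 0.77  0.08 -0.04] [0.5 4.2 1.9] 15.0 20.475
0.72 [ 0.77  0.08 -0.04] [0.8 4.1 2.1] 15.0 20.725
0.78 [ 0.89 -0.    0.24] [0.3 4.8 2. ] 15.0 20.975
0.84 [0.95 0.02 0.39] [0.1 5.4 2.9] 15.0 21.225
0.5 [0.93 0.05 0.05] [1.  4.7 2.6] 15.0 21.8417
0.14 [0.82 0.1  0.09] [0.5 5.7 2.2] 15.0 22.275
22.625
```

View pics/t5.png

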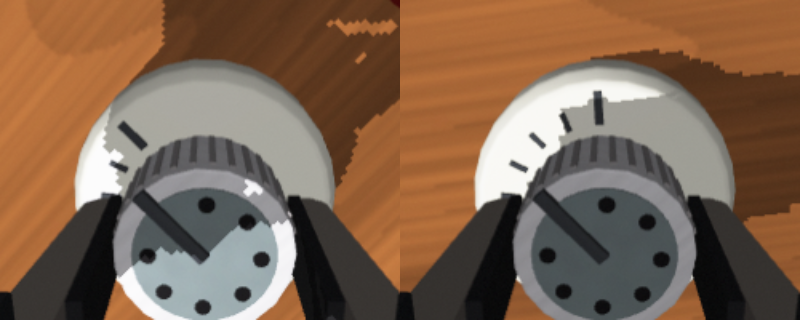

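In the left view the pointer lines up with the longest rib, and the moment rose from 0.78 rad on, so the ring reached its stop. Backed off, it keeps the same place in the fingers. I'll release, lift and check.

Run:
```python
from workcell import bot; from h import *
bot.set_gripper(.85); bot.line_to([.538,-.278,.12],max_speed=.12)
bot.goto([.50,-.277,.30],down(0)); bot.hold(.2)
c=bot.read_camera("wrist"); big=measure(c,(258,129))[0]; cv2.imwrite('pics/w6.png',big[60:640])
t=bot.read_camera("top")["pixels"]; import pickle; t0=pickle.load(open('d.pkl','rb'))['top']['pixels']
for n,o in (('tall',t0),('tall',t)):
    h=cv2.cvtColor(o,cv2.COLOR_BGR2HSV); print(blob(o,(h[...,1]>150)&(abs(h[...,0].astype(int)-118)<12),np.array((138,208)),25))
print(bot.current_clock(),np.round(bot.current_contact_force(),1))
```

```text
[(array([128.3, 202.4]), [121, 197, 18, 17, 105])]
[(array([129.2, 202.4]), [121, 197, 19, 17, 110])]
25.175 [ 0.   0.2 -0.2]
```

View pics/w6.png

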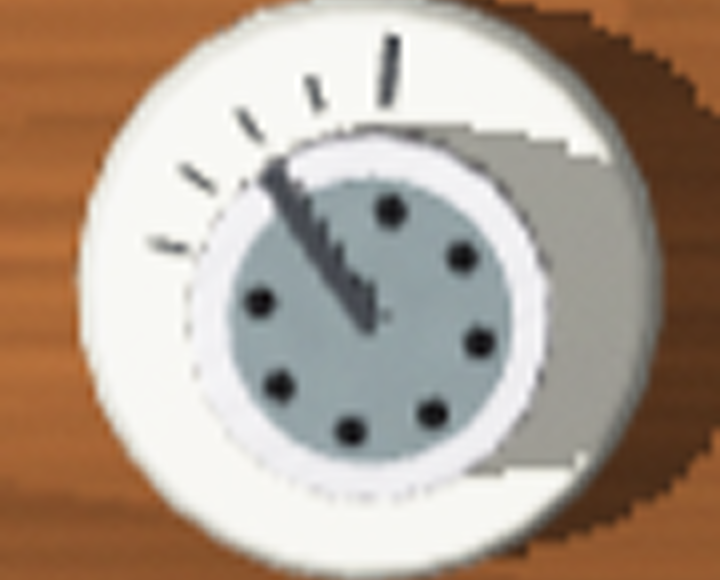

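The pointer bears about 33° against the 0 rib near -5°, so the ring is about 38° from its stop, inside the 29–51° band. The vase hasn't moved, and the arm never went near the tall diffuser.

```bash
python3 -c "
from workcell import bot
print(bot.job_done())"
```

```text
the job is handed in; nothing more can be done
None
```

The job is handed in: I turned the squat diffuser's ring to its clockwise stop, backed it off to about 38° (two clicks is 40°) and let go; the vase is where it was, and the arm stayed clear of the tall diffuser.

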